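# Set up the angled drilling jig

## Robot

A 6-joint arm with a two-finger parallel gripper is mounted at the origin on a cart in front of the work surface, level with it; the furniture and walls round the work are solid. World frame = base frame: x ahead of the robot, y to its left, z up, the work surface at z = 0. Lengths are in m, angles in rad, forces in N, time in s.
With the tool pointing down it reaches from about 0.25 to 0.8 m from the base axis. Payload 8.5 kg.
Tool frame: the origin (TCP) lies at the centre of the arm's flange, where the gripper is bolted on; the fingertips stand 173 mm ahead of it and the grasp point (between the pads) lies 155 mm ahead of it; z points along the fingers, x is the direction in which the jaws open and shut, and the axes are right-handed (so a half turn about z gives the same grasp; the last joint's range is limited). The gripper opens to 85 mm and grips with 20 to 120 N. Pads are 22 mm wide; open, the fingers measure 114 mm over their backs; the gripper's body (76 mm by 85 mm) begins 54 mm behind the grasp point. The pads swing forward as they close: fully open they stand 13 mm farther back than shut.
Start: joints at [-1.126, 0.238, -0.013, 1.319, 0, 1.571], TCP at [0.226, -0.474, 0.405] pointing down, gripper open.
Joint ranges: [-2.66, 2.66], [-1.03, 1.9], [-1.14, 1.46], [-1.82, 2.27], [-1.45, 1.34], [-3.14, 3.14]. Speed limits (rad/s): [2.22, 2.22, 2.79, 3.14, 3.14, 3.14].

## Interface

Orientations are given as [roll, pitch, yaw] about the fixed x, y, z axes, in that order (R = Rz(yaw) Ry(pitch) Rx(roll)).
In Python, from cell import move_to, move_linear, movej, let_go, clamp, pause, ik, observe, read_camera, Unreachable, sign_off, masks_of gives the robot as it stands. The module is installed in compiled form; this text tells all that it offers. Calls block until the motion is done:
- move_to(position, orientation): joint-space move of the TCP to a pose.
- move_linear(position, ori=None, feed=0.15, f_stop=None): straight line of the TCP; ori=None keeps the orientation; feed is the mean speed in m/s. With f_stop (N) it stops when the force on the tool has changed by that much, and returns True; else False.
- movej(angles): joint-space move.
- let_go() and clamp(): open the fingers fully, or close them until they stop; the grip force is fixed at half the most.
- pause(seconds).
- ik(position, orientation): joint angles nearest the present ones, or None.
- observe(): the state.
- read_camera(name): name is "scene" or "top" or "wrist"; returns a dict with "color" (384x512x3 uint8, red, green, blue), "camera_matrix" (3x3 intrinsics, pixels), "world_from_camera" (4x4, takes a point from camera to world coordinates). Camera axes: x right, y down, z forward; pixel columns grow to the right and rows downward; lengths in m; the calibration is good to about 2 mm. A picture is of the moment at which its call begins. There is no depth.
A pose or a line that the arm cannot do raises Unreachable and nothing moves.
- sign_off(): hands the job in, once; it reports no verdict.
Trained networks look in a picture, given as the dict that the camera call returned (one of the last four; its "shot" number tells which), for a name from the list of things; names that differ only in an ending like _2 or _b are one class to them, and where a whole thing is asked for, a point or a joint stands for the part that bears it (a point fixed in the world has none). Each returns a list of dicts, best first, with "p" (0 to 1); they miss things now and then, are a little off and sometimes report something else, mostly with a low value. They report only what shows in the picture. A call takes as long as a camera call. They do not tell look-alikes from the thing itself.
- masks_of(query, picture): "region" (384x512 bool, what is visible of it) and "box" ([left, top, right, bottom] in pixels, round what is visible of it).
The state is a dict: "time_s": time; "q": joint angles; "qd": joint speeds; "joint_efforts": joint torques, N m; "position": TCP position; "tcp_rot": TCP orientation; "contact_force": force on the tool from outside, world axes, zero at the start; "torque": the same for the moment, N m; "gripper_width": finger opening in m.
Only numpy, scipy, OpenCV 4.12 (cv2) and the standard library are available. Lean on these libraries where they do the work, as an engineer would, in place of code of your own. Each camera call takes 0.05 s, during which the arm holds its last target. There are 200 camera calls.

## Task

Lay the green wax block flat on the sloping bed of the drilling jig, lengthwise up the slope, between the two low side guides and down at the bottom stop. Then fit the aluminium guide plate over it, handle up, with both of its end holes on the two pins, seated fully down on the pin shoulders. Set both parts down rather than dropping them, let go, and leave the other things on the bench where they are.

Things in the scene. Friction and masses are not known exactly. Their poses are not given: they have to be found in the camera images.
- wax: green wax block, a rectangular bar 80 (its x) x 60 (its y) x 22 mm high; lies flat on the bench; origin at the centre of its underside, z up. About 0.12 kg. Either end may go up the slope; grip it across the 60 mm.
- guide_plate: guide plate: aluminium plate 70 (its x) x 190 (its y) x 6 mm, lying flat on the bench, black bridge handle on top. Origin at the centre of its underside, z up through the handle. Two 12 mm pin holes go through at x = 0, y = -80 and +80 mm; the four 6 mm holes by the handle are drill guides, not used here. Same turned end for end: either hole may go on either pin. About 0.28 kg.
- handle_mid (a point): middle of the plate's handle bar, 38 mm above the plate's underside: grip here, across the bar (fingers closing along the plate's x). The bar is 12 x 12 mm, runs along the plate's y, 88 mm long, on two legs at y = -39 and +39 mm; 26 mm are open between bar and plate.
- jig_bed: sloping bed of the drilling jig, fixed, at a new place and yaw each start. Flat blue face, 30 degrees, low side to the robot. Origin on the face (44 mm above the bench), where the centre of the block's underside goes; x up the slope, y level, z square out of the face. Spans x -50 to 48, y -100 to 100 mm. The seated plate's underside is at z = 25 mm on the shoulders, 3 mm clear of the block.
- bed_stop (a point): middle of the bottom stop's inner face, at the bed surface (bed x = -40, y = 0 mm). Dark steel bar across the low end, 14 mm high. From it two side guides, 10 mm high, run up the slope to x = -20 mm, inner faces at y = -35 and +35 mm (70 mm apart; the block is 60 wide).
- pin_left (a point): tip of the pin at bed y = +80 mm (x = 0, z = 47 mm). Both pins are alike and square to the bed: dark collar 20 mm across up to z = 25 mm (the shoulder), then brass pin 9 mm across up to z = 38 mm, then a cone narrowing to 3.6 mm at the tip
- pin_right (a point): tip of the other pin, at bed y = -80 mm (x = 0, z = 47 mm)
- yellow_jar: bystander: small yellow jar with white lid, 35 mm across, 30 mm high, origin at the centre of its underside
- doming_block: bystander: pale wooden 50 mm cube with round hollows, origin at the centre of its underside
- orange_snips: bystander: snips with orange grips, 30 x 120 x 13 mm, lying flat, long along its y, origin at the centre of its underside
There are look-alikes about, which are no part of the job. What is meant by the wax is not blue, and is the larger of those in its own colour.

How it is judged:
By the outcome, as a careful person would: the job done as asked, in the order asked, and still so for the second after the job is handed in, with the robot touching nothing.
It also fails if it takes over 50 s, if anything falls off the work surface, if the arm or the gripper's body presses on something with over 40 N, if the wrist force passes 120 N, or if a joint passes its speed limit or range.

## Working session

There is one attempt and no reset: what is moved stays moved. The work goes in short steps, each a Python script; the robot and the scene stay as the last script left them, time stands still between calls to the robot, and variables do not carry over. Pictures are saved under pics/ and viewed, about 8 in all and at most 12, crops included, and the job is handed in when it is done.

```bash
mkdir -p pics; ls
cat > shot.py <<'E'
import cv2,numpy as np
from cell import *
def save(im,name): cv2.imwrite('pics/'+name,cv2.cvtColor(np.ascontiguousarray(im),cv2.COLOR_RGB2BGR))
E
python3 - <<'E'
from shot import *
import pickle
a=read_camera("scene");b=read_camera("top")
pickle.dump((a,b),open('ab.pkl','wb'))
for n,p in(("scene",a),("top",b)):
    print(n,p["camera_matrix"].round(1).tolist(),p["world_from_camera"].round(3).tolist())
    for q in["wax","guide_plate","handle_mid","jig_bed","pin_left","yellow_jar","doming_block","orange_snips"]:
        try: print(q,[(round(float(m["p"]),2),np.round(m["box"]).tolist(),int(m["region"].sum())) for m in masks_of(q,p)])
        except Exception as e: print(q,e)
save(cv2.resize(a["color"],(800,600)),"scene.png");save(cv2.resize(b["color"],(800,600)),"top.png")
s=observe();print({k:s[k] for k in("time_s","position","tcp_rot","gripper_width")})
E
```

```text
pics
scene [[411.7, 0.0, 259.3], [0.0, 411.7, 188.3], [0.0, 0.0, 1.0]] [[-0.667, -0.355, 0.655, -0.365], [-0.745, 0.317, -0.587, 0.686], [0.001, -0.879, -0.476, 0.733], [0.0, 0.0, 0.0, 1.0]]
wax [(0.86, [251.0, 183.0, 277.0, 199.0], 253)]
guide_plate [(0.82, [237.0, 214.0, 292.0, 240.0], 885)]
handle_mid [(0.69, [232.0, 215.0, 294.0, 246.0], 933)]
jig_bed []
pin_left [(0.77, [188.0, 181.0, 249.0, 217.0], 1399)]
yellow_jar []
doming_block [(0.51, [144.0, 206.0, 160.0, 230.0], 201)]
orange_snips [(0.51, [261.0, 177.0, 287.0, 179.0], 127)]
top [[449.4, 0.0, 260.3], [0.0, 449.4, 195.1], [0.0, 0.0, 1.0]] [[0.019, -0.979, 0.202, 0.3], [-1.0, -0.018, 0.004, -0.116], [0.0, -0.202, -0.979, 1.315], [0.0, 0.0, 0.0, 1.0]]
wax [(0.78, [323.0, 208.0, 350.0, 235.0], 544), (0.56, [280.0, 169.0, 301.0, 198.0], 558)]
guide_plate [(0.59, [207.0, 228.0, 272.0, 262.0], 1510), (0.59, [190.0, 151.0, 257.0, 199.0], 2184)]
handle_mid [(0.55, [206.0, 228.0, 268.0, 264.0], 1582)]
jig_bed [(0.79, [190.0, 149.0, 259.0, 196.0], 2302)]
pin_left [(0.73, [189.0, 154.0, 259.0, 198.0], 2170)]
yellow_jar [(0.54, [302.0, 257.0, 315.0, 268.0], 139)]
doming_block [(0.67, [143.0, 144.0, 171.0, 166.0], 392)]
orange_snips [(0.53, [308.0, 154.0, 346.0, 177.0], 234), (0.43, [209.0, 228.0, 270.0, 262.0], 1496), (0.22, [303.0, 257.0, 316.0, 264.0], 132)]
{'time_s': 0.9, 'position': array([ 0.22587749, -0.47387322,  0.40469346]), 'tcp_rot': array([-3.14159114e+00,  7.90637171e-05, -1.12602674e+00]), 'gripper_width': 0.08543233071054462}
```

Run:
```python
import pickle,cv2
from shot import save
a,b=pickle.load(open('ab.pkl','rb'))
save(cv2.resize(b["color"][125:285,130:370],(800,533),interpolation=cv2.INTER_CUBIC),"topc.png")
```

```text
(no output)
```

View pics/topc.png

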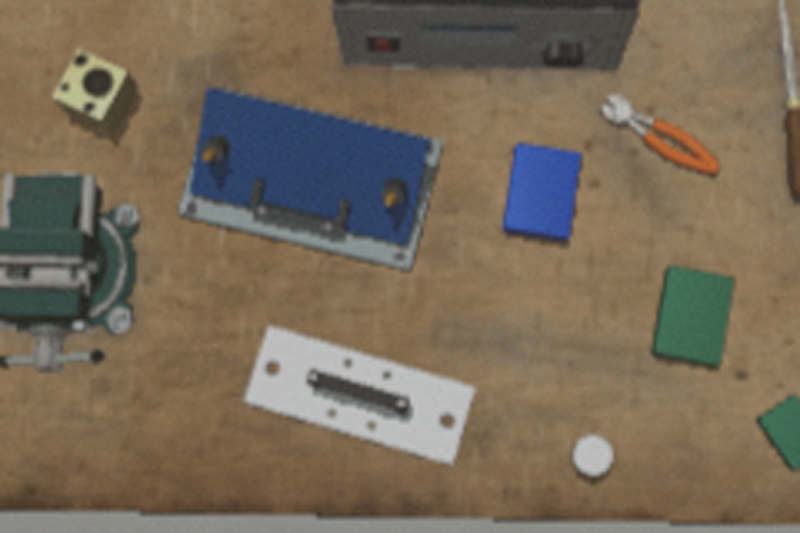

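View pics/scene.png

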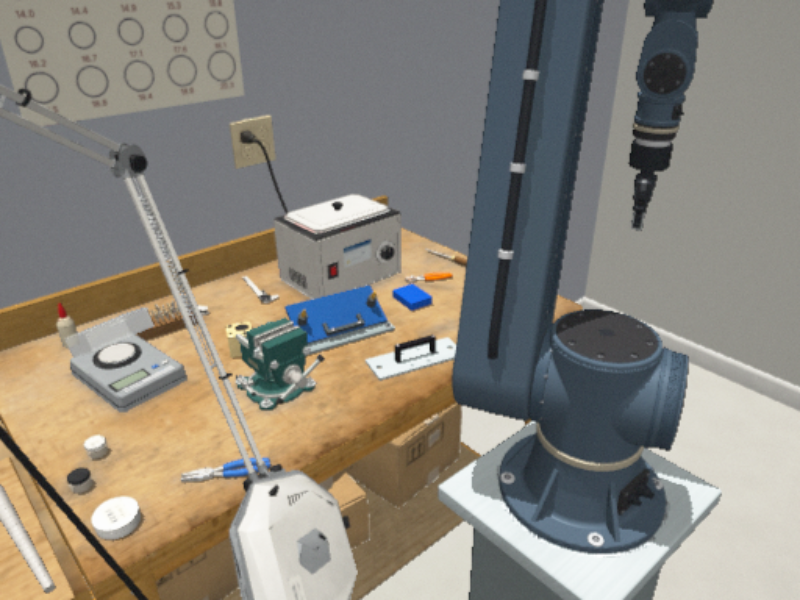

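```bash
cat >> shot.py <<'E'
from scipy.spatial.transform import Rotation as Ro
def ray(p,uv,h):
    K,T=p["camera_matrix"],p["world_from_camera"]
    d=T[:3,:3]@np.linalg.solve(K,[uv[0],uv[1],1.]);o=T[:3,3]
    return o+d*(h-o[2])/d[2]
def proj(p,X):
    K,T=p["camera_matrix"],p["world_from_camera"]
    c=(np.atleast_2d(X)-T[:3,3])@T[:3,:3]; c=c@K.T
    return c[:,:2]/c[:,2:]
def rect(p,m,h):
    c=max(cv2.findContours(m.astype(np.uint8),cv2.RETR_EXTERNAL,cv2.CHAIN_APPROX_NONE)[0],key=cv2.contourArea)[:,0]
    w=np.array([ray(p,u,h)[:2] for u in c],np.float32)*1000
    (x,y),(a,b),t=cv2.minAreaRect(w); 
    if a<b: a,b,t=b,a,t+90
    return x/1000,y/1000,a,b,t   # mm sizes, deg of long axis
E
python3 - <<'E'
from shot import *
import pickle
a,b=pickle.load(open('ab.pkl','rb'))
hsv=cv2.cvtColor(b["color"],cv2.COLOR_RGB2HSV)
g=cv2.inRange(hsv,(60,90,40),(95,255,255))
n,l,st,ce=cv2.connectedComponentsWithStats(g)
for i in range(1,n):
    if st[i,4]>100: print(st[i].tolist(),np.round(rect(b,l==i,.022),3))
wh=cv2.inRange(hsv,(0,0,150),(180,60,255)); wh[:220]=0;wh[265:]=0;wh[:,:200]=0;wh[:,275:]=0
print('plate',np.round(rect(b,wh,.006),3))
c=lambda x,y:(130+(x+.5)*.3-.5,125+(y+.5)*.3-.5)
print('holes',[ray(b,c(*u),.006).round(4).tolist() for u in((272,367),(447,420))])
print('bar',[ray(b,c(*u),.044).round(4).tolist() for u in((313,376),(403,404))])
z=.044+.047*np.cos(np.pi/6)
print('pins tip',z,[ray(b,c(*u),z).round(4).tolist() for u in((208,156),(388,199))])
print('jar',ray(b,c(593,456),.03),'snips',ray(b,c(660,135),.01),'dom',ray(b,c(93,85),.05))
print([ray(b,c(*u),0).round(3).tolist() for u in((0,340),(130,360),(135,250),(100,300),(335,60),(615,65))])
save(cv2.resize(b["color"][180:300,300:460],(800,600),interpolation=cv2.INTER_CUBIC),"topd.png")
E
```

```text
[0, 91, 13, 19, 177] [  0.849   0.684  55.654  40.543 167.159]
[327, 206, 22, 28, 487] [  0.5    -0.336  75.327  55.08  169.538]
[358, 245, 20, 20, 217] [ 0.4   -0.421 48.543 35.821 35.29 ]
plate [ 4.2800e-01 -4.7000e-02  1.9213e+02  7.2504e+01  7.4237e+01]
holes [[0.4495, 0.0302, 0.006], [0.4061, -0.124, 0.006]]
bar [[0.4382, -0.0092, 0.044], [0.4158, -0.0862, 0.044]]
pins tip 0.08470319397786862 [[0.6188, 0.083, 0.0847], [0.5843, -0.0706, 0.0847]]
jar [ 0.37604116 -0.24843327  0.03      ] snips [ 0.66533462 -0.31165066  0.01      ] dom [0.69038733 0.19299611 0.05      ]
[[0.47, 0.272, 0.0], [0.454, 0.156, 0.0], [0.553, 0.158, 0.0], [0.507, 0.186, 0.0], [0.734, -0.015, 0.0], [0.734, -0.273, 0.0]]
```

```bash
cat >> shot.py <<'E'
def down(deg): return [np.pi,0,np.radians(deg)]
def eul(R): return Ro.from_matrix(R).as_euler('xyz').tolist()
def bedR(deg): # columns: bed x,y,z in world
    return (Ro.from_euler('z',deg,degrees=True)*Ro.from_euler('y',-30,degrees=True)).as_matrix()
def tool(xax,zax): return eul(np.c_[xax,np.cross(zax,xax),zax])
E
python3 - <<'E'
from shot import *
import pickle
# feasibility
B=bedR(-12.7);O=np.array([.6245,.001,.044])
for n,x in(('wax',-B[:,1]),('plate',B[:,0])):
    for h in(.165,.30): print(n,h,ik(O+B[:,2]*h,tool(x,-B[:,2])))
move_to([.5-.03,-.336,.40],down(-100.5))
print(observe()["q"].round(2),observe()["time_s"])
w=read_camera("wrist");pickle.dump(w,open('w1.pkl','wb'))
print(w["camera_matrix"].round(1).tolist(),w["world_from_camera"].round(3).tolist())
hsv=cv2.cvtColor(w["color"],cv2.COLOR_RGB2HSV)
g=cv2.inRange(hsv,(60,90,40),(95,255,255))
n,l,st,ce=cv2.connectedComponentsWithStats(g)
for i in range(1,n):
    if st[i,4]>200: print(st[i].tolist(),np.round(rect(w,l==i,.022),4))
save(w["color"],"w1.png")
E
```

```text
wax 0.165 [ 0.07045639  0.30797447 -0.67861282  0.079148   -0.14449052 -2.88682433]
wax 0.3 [ 0.11720539  0.04016515 -0.62796024  0.404046   -0.16698202 -2.84533831]
plate 0.165 [ 0.07045639  0.30797447 -0.67861282  0.079148   -0.14449052  1.82556465]
plate 0.3 [ 0.11720539  0.04016515 -0.62796024  0.404046   -0.16698202  1.86705067]
[-0.62  0.33  0.11  1.35 -0.    2.7 ] 1.9833
[[286.9, 0.0, 260.4], [0.0, 286.9, 193.4], [0.0, 0.0, 1.0]] [[-0.181, -0.937, -0.299, 0.546], [-0.983, 0.173, 0.056, -0.35], [-0.001, 0.304, -0.953, 0.37], [0.0, 0.0, 0.0, 1.0]]
[234, 108, 50, 66, 3173] [  0.5015  -0.3398  77.6758  58.5955 169.7289]
[312, 180, 49, 47, 1182] [ 0.406  -0.423  55.0547 37.6214 34.5584]
```

View pics/w1.png

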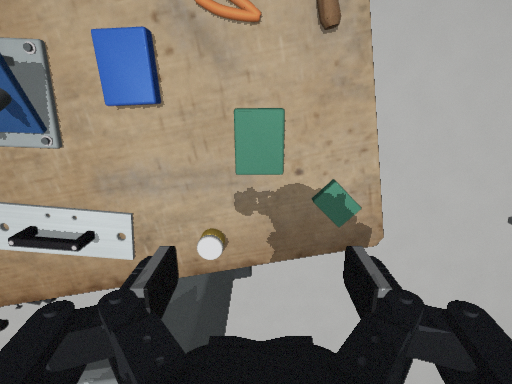

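Run:
```python
from shot import *
import pickle
move_to([.5015,-.3398,.24],down(79.7))
move_linear([.5015,-.3398,.172],feed=.1,f_stop=15)
print(observe()["position"],observe()["contact_force"])
clamp();print(observe()["gripper_width"])
move_linear([.5015,-.3398,.30],feed=.15)
s=observe();print(s["gripper_width"],s["contact_force"],s["torque"],s["time_s"],s["q"].round(2))
# look at the jig while on the way
move_to([.44,.0,.42],down(77.3))
w=read_camera("wrist");pickle.dump(w,open('w2.pkl','wb'));save(w["color"],"w2.png")
print(observe()["time_s"],observe()["q"].round(2))
```

```text
[ 0.5017206  -0.33995499  0.17244679] [0.15739184 0.10931523 0.01867517]
0.05874947044058477
0.058581371645277755 [-0.20455259  0.15810106 -1.8875444 ] [-0.00716578  0.01971502 -0.00580555] 6.8667 [-0.6   0.43 -0.01  1.13 -0.   -0.42]
8.2833 [-0.    0.09 -0.16  1.32 -0.    0.22]
```

View pics/w2.png

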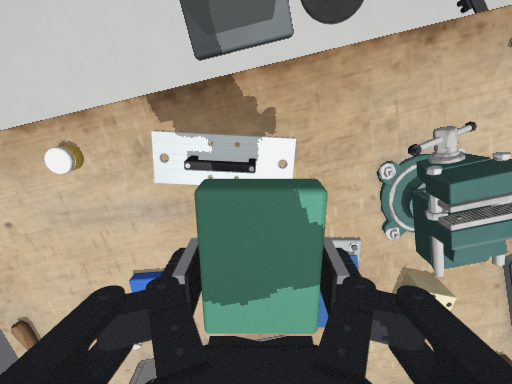

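```bash
cat >> shot.py <<'E'
from scipy.optimize import least_squares
def fitjig(views,x0=(.6245,.001,-12.7)):
    def f(x):
        B=bedR(x[2]);O=np.array([x[0],x[1],.044])
        return np.concatenate([(proj(p,O+np.array(X)/1000@B.T)-uv).ravel() for p,X,uv in views])
    r=least_squares(f,x0,x_scale=(.01,.01,1),loss='soft_l1');return r.x,f(r.x).reshape(-1,2)
E
python3 - <<'E'
from shot import *
import pickle
a,b=pickle.load(open('ab.pkl','rb'))
c=lambda x,y:(130+(x+.5)*.3-.5,125+(y+.5)*.3-.5)
P=[(0,80,45),(0,-80,45),(48,100,0),(48,-100,0)]
uv=np.array([c(*u) for u in((207,156),(388,200),(208,88),(440,140))])
x,r=fitjig([(b,P,uv)]);print(x,r.round(2).tolist())
w=pickle.load(open('w2.pkl','rb'))
h=[ray(w,u,.006) for u in((164,158),(283,164))];print(h,(h[0]+h[1])/2, np.linalg.norm(h[0]-h[1]),np.degrees(np.arctan2(*(h[1]-h[0])[1::-1])))
E
```

```text
[ 6.22772521e-01  3.28356599e-04 -1.28508278e+01] [[0.26, 0.22], [0.75, 0.28], [0.06, -0.51], [-2.44, -0.03]]
[array([ 0.40592363, -0.12558628,  0.006     ]), array([0.44940389, 0.02947564, 0.006     ])] [ 0.42766376 -0.04805532  0.006     ] 0.16104264367542417 74.33619657323297
```

Run:
```python
from shot import *
import pickle
B=bedR(-12.85);O=np.array([.6228,.0003,.044]);E=tool(B[:,1],-B[:,2])
P=lambda x,y,z:(O+B@np.array([x,y,z])/1000).tolist()
L=lambda:((np.array(observe()["position"])-O)@B*1000).round(2)
move_to(P(8,0,172.4+70),E)
move_linear(P(8,0,172.4+3),feed=.1,f_stop=15);print(L(),observe()["contact_force"])
print(move_linear(P(-6,0,172.4+3),feed=.02,f_stop=6),L(),observe()["contact_force"])
x=L()[0]
print(move_linear(P(x+.5,0,172.4-4),feed=.02,f_stop=6),L(),observe()["contact_force"],observe()["gripper_width"],observe()["time_s"])
w=read_camera("wrist");pickle.dump(w,open('w3.pkl','wb'));save(w["color"],"w3.png")
```

```text
[ 8.2000e+00 -3.0000e-02  1.7566e+02] [-0.2847985   0.91569882 -1.36939746]
True [-3.0000e-01  1.0000e-01  1.7572e+02] [ 0.47316155 -0.78245859  1.71157373]
True [-1.7000e-01  9.0000e-02  1.7379e+02] [-2.7544072   0.59641613  6.65605227] 0.058699695317103125 10.825
```

View pics/w3.png

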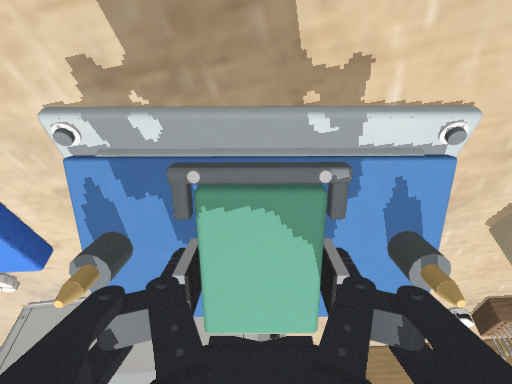

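Run:
```python
from shot import *
import pickle
w=pickle.load(open('w3.pkl','rb'))
x,r=fitjig([(w,[(0,80,47),(0,-80,47),(-50,100,0),(-50,-100,0)],np.array([(463,304),(58,305),(456,156),(65,156)],float))]);print(x,r.round(2).tolist())
x,r=fitjig([(w,[(0,80,47),(0,-80,47)],np.array([(463,304),(58,305)],float))]);print(x,r.round(2).tolist())
let_go()
B=bedR(-12.85);O=np.array([.6228,.0003,.044])
P=lambda x,y,z:(O+B@np.array([x,y,z])/1000).tolist()
move_linear(P(0,0,260),feed=.15)
w=read_camera("wrist");pickle.dump(w,open('w4.pkl','wb'));save(w["color"],"w4.png");print(observe()["time_s"])
```

```text
[ 6.21838233e-01  1.05698922e-03 -1.28895666e+01] [[-2.27, -2.19], [2.32, -2.9], [3.27, 0.51], [-3.56, 0.54]]
[ 6.20908036e-01  1.21188432e-03 -1.27476750e+01] [[-1.08, -3.32], [1.07, -3.63]]
12.0417
```

View pics/w4.png

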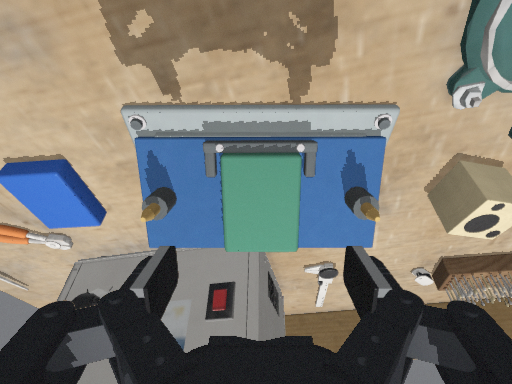

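Run:
```python
from shot import *
import pickle
w=pickle.load(open('w4.pkl','rb'))
c=w["color"]
im=np.hstack([cv2.resize(c[180:240,x:x+45],(390,520),interpolation=cv2.INTER_CUBIC) for x in(130,345)])
save(im,"pins.png")
```

```text
(no output)
```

View pics/pins.png

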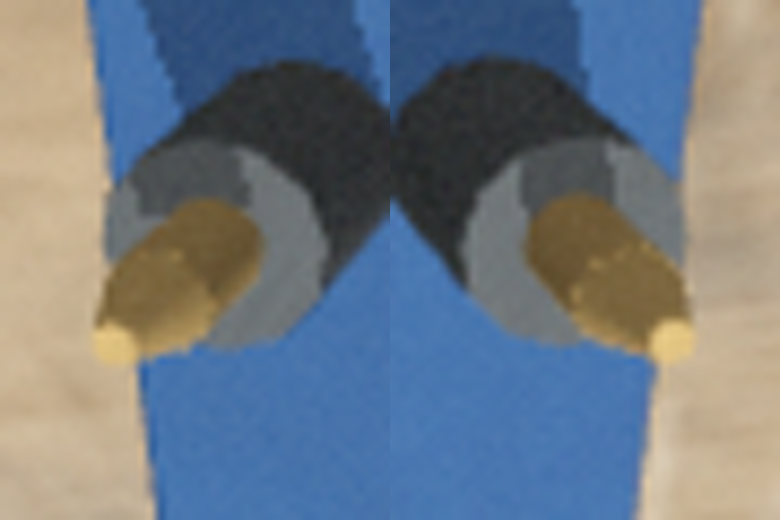

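Run:
```python
from shot import *
import pickle
w=pickle.load(open('w4.pkl','rb'))
T=[(0,-80,47),(0,80,47)];S=[(0,-80,25),(0,80,25)]
t=np.array([(142.8,219.1),(376.9,218.9)]);s=np.array([(154.5,207.7),(365.9,207.5)])
for P,uv in((T,t),(S,s),(T+S,np.r_[t,s]),(T+S+[(-50,-100,0),(-50,100,0),(48,-100,0),(48,100,0)],np.r_[t,s,[(136,137.5),(386,137.5),(148,248),(376,248)]])):
    x,r=fitjig([(w,P,uv)]);print(x.round(4),r.round(1).tolist())
P=T+S;uv=np.r_[t,s]
def f(x):
    B=bedR(x[3]);return (proj(w,x[:3]+np.array(P)/1000@B.T)-uv).ravel()
r=least_squares(f,(.6228,.0003,.044,-12.8),x_scale=(.01,.01,.01,1));print(r.x.round(4),r.fun.round(1))
```

```text
[ 6.22100e-01  5.00000e-04 -1.28321e+01] [[0.4, -0.2], [-0.4, -0.2]]
[ 6.22000e-01  8.00000e-04 -1.28219e+01] [[0.3, -0.1], [-0.3, -0.1]]
[ 6.22100e-01  6.00000e-04 -1.28169e+01] [[0.6, -0.2], [-0.2, -0.2], [0.1, -0.1], [-0.5, -0.1]]
[ 6.22300e-01  8.00000e-04 -1.28096e+01] [[0.9, -0.0], [-0.1, -0.1], [0.4, 0.1], [-0.3, 0.1], [-2.5, -0.2], [0.9, -0.5], [0.4, 0.4], [-3.7, 0.1]]
[ 6.21600e-01  7.00000e-04  4.45000e-02 -1.28152e+01] [ 0.2 -0.   0.1 -0.1 -0.2  0.1 -0.1  0. ]
```

Run:
```python
from shot import *
import pickle
move_to([.428,-.048,.36],down(-15.7))
w=read_camera("wrist");pickle.dump(w,open('w5.pkl','wb'));save(w["color"],"w5.png");print(observe()["time_s"],observe()["q"].round(2))
print(w["world_from_camera"].round(3).tolist())
for u,h in(((.428,-.048,.038),0),((.4495,.0295,.006),0),((.4060,-.1256,.006),0)): print(proj(w,u))
```

```text
13.3917 [-0.11  0.1  -0.31  1.17 -0.    1.73]
[[0.963, -0.256, -0.083, 0.449], [-0.269, -0.918, -0.291, 0.027], [-0.001, 0.302, -0.953, 0.329], [0.0, 0.0, 0.0, 1.0]]
[[260.53717696 180.18079614]]
[[260.42199642  99.8961927 ]]
[[260.31015983 236.35086061]]
```

View pics/w5.png

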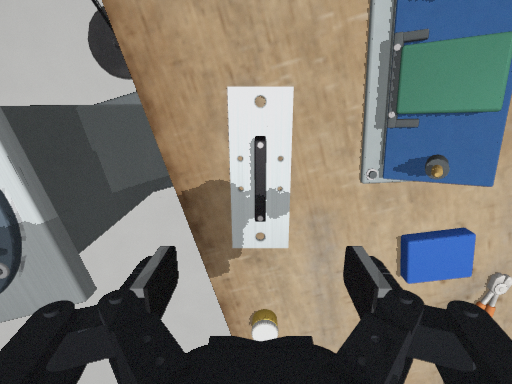

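```bash
cat >> shot.py <<'E'
B=bedR(-12.82);O=np.array([.6221,.0006,.044]);E=tool(B[:,0],-B[:,2])
P=lambda x,y,z:(O+B@np.array([x,y,z])/1000).tolist()
L=lambda:((np.array(observe()["position"])-O)@B*1000).round(2)
E
python3 - <<'E'
from shot import *
import pickle
w=pickle.load(open('w5.pkl','rb'))
h=np.array([ray(w,u,.006) for u in((260.5,101),(260.5,236.8))]);c=h.mean(0);d=h[0]-h[1]
yaw=np.degrees(np.arctan2(d[1],d[0]))-90;print(c,np.linalg.norm(d),yaw)
move_linear([c[0],c[1],.25],down(yaw),feed=.2)
print(move_linear([c[0],c[1],.193],feed=.08,f_stop=15),observe()["position"])
clamp();print(observe()["gripper_width"],observe()["time_s"])
move_linear([c[0],c[1],.33],feed=.15)
s=observe();print(s["gripper_width"],s["contact_force"],s["torque"])
move_to(P(0,0,218+65),E)
move_linear(P(0,0,218+30),feed=.1,f_stop=15)
print(L(),observe()["time_s"],observe()["torque"])
w=read_camera("wrist");pickle.dump(w,open('w6.pkl','wb'));save(w["color"],"w6.png")
E
```

```text
[ 0.42766954 -0.04893113  0.006     ] 0.1605726962879122 -15.612813632924926
False [ 0.42792773 -0.04897197  0.1934171 ]
0.010772121382860518 15.6167
0.010384313005754948 [ 0.65639139 -0.23347508 -2.56219408] [-0.03485362 -0.01455945 -0.01777848]
[ 2.0000e-02 -4.7000e-01  2.4776e+02] 17.9167 [0.18542827 0.73217504 0.05806235]
```

View pics/w6.png

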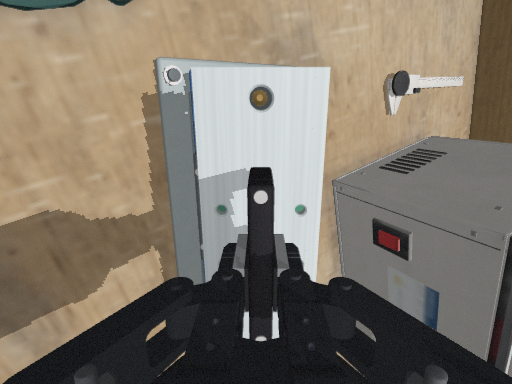

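Run:
```python
from shot import *
import pickle
w=pickle.load(open('w6.pkl','rb'));c=w["color"]
t=L();print(t)
for X in((0,80,47),(0,80,t[2]-193),(0,80,t[2]-187)): print(X,proj(w,P(*X)))
g=c[75:120,235:290]
save(cv2.resize(g,(550,450),interpolation=cv2.INTER_CUBIC),"hole.png")
```

```text
[ 2.2000e-01 -3.3000e-01  2.4812e+02]
(0, 80, 47) [[260.03520313  97.13751022]]
(0, 80, np.float64(55.120000000000005)) [[259.9851773   96.88570019]]
(0, 80, np.float64(61.120000000000005)) [[259.94485971  96.68275755]]
```

View pics/hole.png

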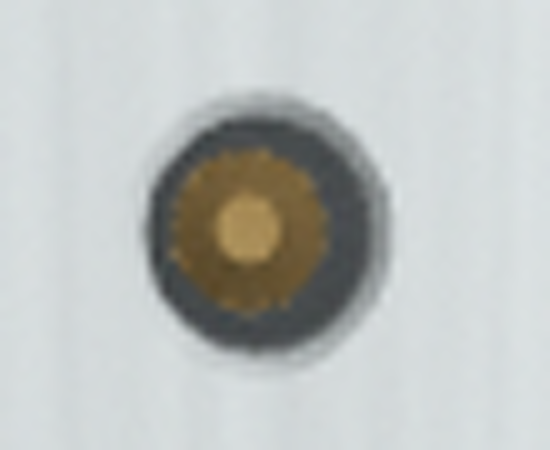

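Run:
```python
from shot import *
import pickle
print(move_linear(P(-.6,.2,243),feed=.05,f_stop=10),L())
print(move_linear(P(-.6,.2,215),feed=.03,f_stop=10),L(),observe()["contact_force"],observe()["torque"],observe()["time_s"])
w=read_camera("wrist");pickle.dump(w,open('w7.pkl','wb'));save(w["color"],"w7.png")
```

```text
False [-6.300e-01  2.100e-01  2.431e+02]
True [-8.7000e-01  1.6000e-01  2.1846e+02] [-3.13460814 -0.9196538   6.37157261] [ 0.11208019  0.37938729 -0.06569484] 18.9833
```

View pics/w7.png

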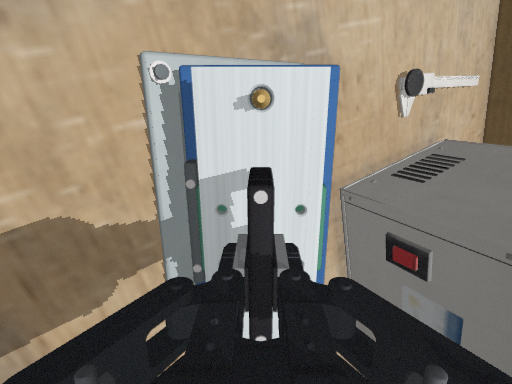

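Run:
```python
from shot import *
import pickle
move_linear(P(-.8,.2,217.5),feed=.02,f_stop=12);print(L())
let_go();pause(.3)
move_linear(P(-.6,.2,300),feed=.12)
w=read_camera("wrist")
move_to([.40,-.20,.42],down(-30))
b=read_camera("top");print(observe()["time_s"],observe()["contact_force"])
im=np.hstack([cv2.resize(w["color"][40:340,100:420],(400,375)),cv2.resize(b["color"][140:215,180:260],(400,375),interpolation=cv2.INTER_CUBIC)])
save(im,"fin.png")
```

```text
[ -0.43   0.23 218.38]
22.3167 [ 0.08060962  0.08182686 -0.00905129]
```

View pics/fin.png

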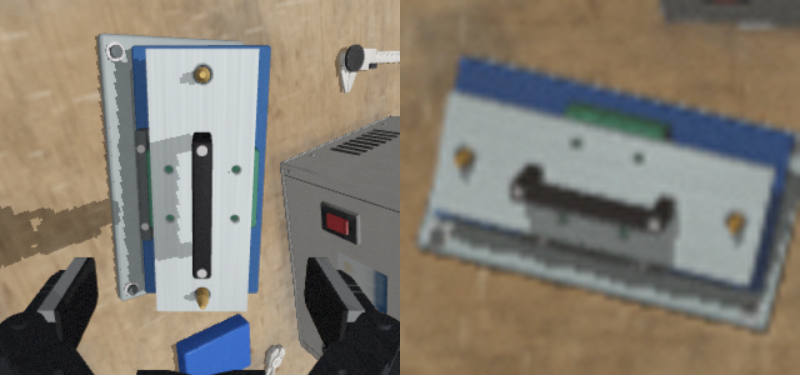

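```bash
python3 -c "
from cell import *
sign_off();print(observe()['time_s'])"
```

```text
the job is handed in; nothing more can be done
the job is handed in; nothing more can be done
```

The job is handed in: the wax block is on the bed and the guide plate is over it with both pins through its end holes. The arm's clock read 22.3 s (limit 50 s).

- **Wax:** I took the larger green block and set it lengthwise up the slope between the side guides. I slid it until it touched the bottom stop, within about 0.3 mm of nominal, then lowered it to a 6 N contact before letting go. It touched the bed about 1.4 mm sooner than I had calculated. The picture afterwards showed it between the guides and at the stop.
- **Plate:** I gripped it by the handle and corrected 0.6 mm from a close look through the hole. I lowered it along the pins until contact, with the tool at 218.46 mm; I expected 218.4 mm when seated. A second light press stopped at 218.38 mm.
- **After release:** The last pictures show both pins through the holes, handle up, and the robot well clear and touching nothing.

I inferred full seating from the contact height and the pictures. I did not measure the gap at each shoulder separately. I did not touch the other things on the bench, but I did not measure their positions again at the end.

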